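# Dock the stock terminal and hold its pairing button

## Task

Put the handheld stock terminal into the pocket of the charging dock, screen up and with its scan window towards the pin-hole end of the dock, so that it lies flat and fully home, and let go of it. Then take the pin tool from its wooden stand, reach its tip down through the hole in the dock and press the recessed pairing button fully down; finish while still gripping the pin tool and holding the button down. Leave the tin, the bottle and the carton where they stand.

Things in the scene. Friction and masses are not known exactly. Their poses are not given: they have to be found in the camera images.
- dock: Grey dock, fixed; place and yaw vary. Origin on the counter under the pocket's centre; x points to the pin-hole end, z up. Pocket 128 (x) x 60 (y) mm: floor 10 mm above the counter, straight 10 mm thick walls up to 18 mm, then a lip flaring 4 mm outwards up to 22 mm. At the +x end a housing 56 x 80 x 40 (high) mm, centred at x = 102 mm, has the pin hole in its top.
- dock_hole (a point): Centre of the mouth of the dock's pin hole: vertical, round, 14 mm across, at x = 102 mm from the dock's origin, 40 mm above the counter. The white button inside is 12.4 mm across, its flat top 18 mm below the mouth when up, 24 mm when fully down. Axes as the dock's.
- pair_button (a joint): Travel of the recessed pairing button, m: 0 up, 0.006 fully down against a hard stop. Its spring takes 1.2 N to start and 4.2 N fully down and lifts the button again when let go.
- terminal: Handheld stock terminal, black block 124 (x) x 56 (y) x 36 (z) mm, 0.2 to 0.4 kg, loose, lying screen up on the counter. Origin: centre of its underside; x points to the end with the amber scan window (the screen is in that half, twelve grey keys in the other), z up. Grip it across its 56 mm width by its upper 22 mm, which stay proud of the dock.
- terminal_window (a point): Centre of the terminal's scan-window end face: 62 mm along x from the terminal's origin, 18 mm above its underside.
- stand: Light wooden block 64 x 64 x 55 (high) mm, fixed, with a vertical hole 11 mm across right through its middle in which the pin tool stands. Origin: centre of its underside, z up. One of it and the terminal lies left of the dock, the other right; which is where changes.
- pin: Steel pin tool, loose, 120 mm long, 45 g, upright in the stand. Origin: end of its tip; z up along it. Round shank 6 mm across from 0 to 50 mm, square handle 14 x 14 mm from 50 to 120 mm, flats facing x and y. In the stand the handle's shoulder rests on the block, the tip 5 mm above the counter; it lifts straight out.
- polish_tin: Closed steel tin, 76 mm across, 30 mm high, loose; to be left alone. Origin: centre of its underside.
- dye_bottle: Blue bottle with a yellow label, 48 mm across, 120 mm high, loose; to be left alone. Origin: centre of its underside.
- heel_box: Small cardboard carton 90 x 60 x 50 (high) mm, loose; to be left alone. Origin: centre of its underside.
Things that resemble listed ones, but are neither listed nor needed, are in the scene too. What is meant by the dock is not black, and is the larger of those in its own colour.

How it is judged:
On the way, in this order (a step that is already met when the one before it is completed fails the run):
1. the terminal lies flat and fully home in the dock's pocket, scan window towards the pin hole, and has been let go (z of terminal in the frame of dock between 0.007 and 0.0125 m and angle between terminal's own z axis and vertical below 0.04 rad and angle between the x axis of terminal and the x axis of dock, either way round below 0.06 rad and horizontal distance between terminal and dock below 0.006 m and x of terminal_window in the frame of dock above 0.04 m and contact force between the fingers and terminal below 0.1 N), for 0.3 s.
2. the pin tool, held in the gripper, reaches through the hole and presses the button down (value of joint pair_button above 0.0045 m and contact force between pin and dock above 1.5 N and z of pin in the frame of dock_hole below -0.018 m and horizontal distance between pin and dock_hole below 0.008 m and contact force between the fingers and pin above 1 N), for 0.2 s.
At the end, for the whole second after the job is handed in: Terminal in the pocket: within 6 mm of its centre, on the floor within 3 mm, tilt under 0.04 rad, square within 0.06 rad, window towards the hole, not touched by the fingers; the gripped pin (over 1 N) in the hole holds the button down 4.5 mm or more with over 1.5 N, through the last second (all of step 1 and all of step 2); the arm keeps its last pose, push and grip.
It fails at once if the polish tin is moved by more than 30 mm (distance of polish_tin from where it was at the start of the episode above 0.03 m).
It fails at once if the dye bottle is moved by more than 30 mm (distance of dye_bottle from where it was at the start of the episode above 0.03 m).
It fails at once if the heel box is moved by more than 30 mm (distance of heel_box from where it was at the start of the episode above 0.03 m).
It also fails if it takes over 58 s, if anything falls off the work surface, if the arm or the gripper's body presses on something with over 40 N, if the wrist force passes 120 N, or if a joint passes its speed limit or range.

## Robot

A 6-joint arm with a two-finger parallel gripper is mounted at the origin on the work surface. World frame = base frame: x ahead of the robot, y to its left, z up, the work surface at z = 0. Lengths are in m, angles in rad, forces in N, time in s.
With the tool pointing down it reaches from about 0.3 to 0.775 m from the base axis. Payload 14.6 kg.
Tool frame: the origin (TCP) lies between the finger pads; the fingertips stand 8 mm ahead of it and the grasp point (between the pads) lies 11 mm behind it (tip_extent is the distance from the TCP to the fingertips, in m); z points along the fingers, y is the line along which they close (so a half turn about z gives the same grasp; the last joint's range is limited). The gripper opens to 94 mm and grips with 3 to 60 N. Pads are 16 mm wide; open, the fingers measure 119 mm over their backs; the gripper's body (75 mm by 177 mm) begins 78 mm behind the grasp point.
Start: joints at [1.106, 0.3, 1.521, -0, 1.321, -0.067], TCP at [0.213, 0.507, 0.213] pointing down, gripper open.
Joint ranges: [-3.03, 3.03], [-0.79, 2.21], [0.23, 2.52], [-1.04, 4.18], [0, 3.07], [-2.55, 2.55]. Speed limits (rad/s): [2.22, 2.22, 2.57, 3.14, 3.14, 3.14].

## Interface

Orientations are given as a unit quaternion [w, x, y, z].
In Python, from cell import get_obs, grab_frame, hand_in, boxes_of, silhouettes, pinpoint, tip_extent gives the robot as it stands. The module is installed in compiled form; this text tells all that it offers.
- The arm moves only by the shell command python3 -m jog 'ROWS' [FORCE]. ROWS is JSON, a list of rows, each a list of 5 numbers: the opening, from -1 (shut) to 1 (fully open), then the shift along the world's x, y, z in m, then the turn about the world's z in rad. In form: [[grip, tx, ty, tz, twist], ...]. A call has 1 to 12 rows; each row shifts and turns the commanded pose from where the row before left it; what a row does not reach is not made up. A row lasts 1/10 s, in which the tool goes at most 50 mm and 8.59 degrees, less where a joint would pass 70% of its speed; a pose out of reach is approached as far as the arm can. A call is refused whole if a number of a shift passes 0.05 or a number of a turn 0.15, either way. A call with a gripper value outside its range is refused whole. The fingers move at their own pace and stop on an object; FORCE is the grip in N (left out, the last holds). Time passes only in rows, so rows that do not move let the fingers close. It gives the time, the measured TCP pose, the force, the opening and the grip force at its end, in the units of the state.
- get_obs(): the state, without advancing time (a new reading comes with each control period).
- grab_frame(name): name is "side" or "top"; returns a dict with "pixels" (384x512x3 uint8, red, green, blue), "camera_matrix" (3x3 intrinsics, pixels), "dist_coeffs" ([k1, k2, p1, p2, k3] as OpenCV has them; the pictures are not rectified), "cam_to_world" (4x4, takes a point from camera to world coordinates). Camera axes: x right, y up, looking along -z (the intrinsics and any distortion apply to the point x, -y, -z); pixel columns grow to the right and rows downward; lengths in m; the calibration is good to about 2 mm. A picture is of the moment at which its call begins. There is no depth.
- hand_in(): hands the job in; it is judged then, once.
Trained networks look in the newest picture that a camera, given by its name, has taken for a name from the list of things; names that differ only in an ending like _2 or _b are one class to them, and where a whole thing is asked for, a point or a joint stands for the part that bears it (a point fixed in the world has none). Each returns a list of dicts, best first, with "conf" (0 to 1); they miss things now and then, are a little off and sometimes report something else, mostly with a low value. They report only what shows in the picture. A call takes as long as a camera call. They do not tell look-alikes from the thing itself.
- boxes_of(camera, label): "position" ([x, y, z] in m, in world coordinates, good to about 4 mm: the middle of the surface that is visible of it).
- silhouettes(camera, label): "pixels" (384x512 bool, what is visible of it).
- pinpoint(camera, label): "position" ([x, y, z] in m, in world coordinates, good to about 4 mm: a listed point, or the origin of a listed thing).
The state is a dict: "t": time; "q": joint angles; "dq": joint speeds; "joint_torque": joint torques, N m; "eef_pos": TCP position; "ee_rot": TCP orientation; "force": force on the tool from outside, world axes, zero at the start; "torque": the same for the moment, N m; "width": finger opening in m; "grasp_force": force on a finger pad.
Only numpy, scipy, OpenCV 4.12 (cv2) and the standard library are available. Lean on these libraries where they do the work, as an engineer would, in place of code of your own. Each camera call takes 0.05 s, during which the arm holds its last target. There are 200 camera calls.

## Working session

There is one attempt and no reset: what is moved stays moved. The work goes in short steps, Python scripts to look and compute and a shell command to move; the robot and the scene stay as the last step left them, time stands still between calls to the robot, and variables do not carry over. Pictures are saved under pics/ and viewed, at most 10 in all, crops included, and the job is handed in when it is done.

```bash
mkdir -p pics; cat > h.py <<'E'
import numpy as np, cv2
from cell import *
def save(f,n): cv2.imwrite('pics/'+n,f["pixels"][:,:,::-1])
def ray_z(f,uv,z):
    K=np.array(f["camera_matrix"]);d=np.array(f["dist_coeffs"]);T=np.array(f["cam_to_world"])
    p=cv2.undistortPoints(np.array(uv,float).reshape(-1,1,2),K,d).reshape(-1,2)
    r=np.c_[p[:,0],-p[:,1],-np.ones(len(p))]@T[:3,:3].T
    o=T[:3,3]; return o+r*((z-o[2])/r[:,2])[:,None]
def proj(f,P):
    T=np.array(f["cam_to_world"]);c=(np.array(P,float).reshape(-1,3)-T[:3,3])@T[:3,:3]
    return cv2.projectPoints(c*[1,-1,-1],np.zeros(3),np.zeros(3),np.array(f["camera_matrix"]),np.array(f["dist_coeffs"]))[0].reshape(-1,2)
E
python3 - <<'E'
from h import *
t=grab_frame("top");s=grab_frame("side")
save(t,"t0.png");save(s,"s0.png")
for n,f in(("top",t),("side",s)):
    print(n,np.round(np.array(f["cam_to_world"])[:3,3],3))
    for l in["dock","dock_hole","terminal","terminal_window","stand","pin","polish_tin","dye_bottle","heel_box"]:
        for d in pinpoint(n,l)[:3]: print(l,np.round(d["position"],3),round(d["conf"],2),proj(f,d["position"]).round().tolist())
o=get_obs();print({k:np.round(v,3) for k,v in o.items()})
E
```

```text
top [0.294 0.03  1.358]
dock [ 0.655 -0.086 -0.003] 0.91 [[286.0, 160.0]]
dock [ 0.517  0.047 -0.003] 0.66 [[244.0, 205.0]]
dock [ 0.287  0.196 -0.002] 0.65 [[194.0, 285.0]]
dock_hole [0.615 0.076 0.042] 0.97 [[233.0, 170.0]]
dock_hole [ 0.734 -0.076  0.025] 0.96 [[283.0, 132.0]]
dock_hole [0.385 0.229 0.041] 0.91 [[180.0, 250.0]]
terminal [ 0.477 -0.286 -0.004] 0.7 [[356.0, 216.0]]
terminal_window [ 0.534 -0.298  0.019] 0.86 [[361.0, 195.0]]
stand [ 0.497  0.291 -0.001] 0.85 [[161.0, 214.0]]
pin [ 0.474 -0.285 -0.002] 0.62 [[356.0, 217.0]]
pin [0.493 0.287 0.003] 0.46 [[163.0, 215.0]]
polish_tin [0.692 0.334 0.   ] 0.66 [[148.0, 151.0]]
dye_bottle [ 0.748 -0.241 -0.002] 0.68 [[336.0, 129.0]]
heel_box [0.74  0.144 0.   ] 0.6 [[210.0, 134.0]]
side [ 0.382 -0.641  0.78 ]
dock [0.518 0.049 0.   ] 0.9 [[249.0, 198.0]]
dock [0.286 0.195 0.   ] 0.82 [[154.0, 173.0]]
dock [ 0.655 -0.083  0.   ] 0.79 [[317.0, 228.0]]
dock_hole [ 0.726 -0.076  0.027] 0.76 [[346.0, 213.0]]
dock_hole [0.612 0.073 0.042] 0.74 [[283.0, 174.0]]
dock_hole [0.384 0.228 0.044] 0.63 [[186.0, 148.0]]
terminal [ 0.474 -0.281 -0.   ] 0.88 [[263.0, 320.0]]
terminal_window [ 0.535 -0.301  0.018] 0.93 [[296.0, 319.0]]
stand [ 0.49   0.288 -0.001] 0.62 [[222.0, 141.0]]
polish_tin [0.69  0.33  0.001] 0.97 [[284.0, 122.0]]
dye_bottle [ 0.746 -0.243 -0.001] 0.98 [[380.0, 277.0]]
dye_bottle [0.613 0.071 0.041] 0.4 [[284.0, 175.0]]
heel_box [ 0.74   0.144 -0.002] 0.89 [[320.0, 160.0]]
{'t': np.float64(1.0), 'q': array([ 1.106,  0.3  ,  1.521, -0.   ,  1.321, -0.067]), 'dq': array([ 0.001,  0.001,  0.001,  0.   , -0.001, -0.002]), 'joint_torque': array([ 1.0000e-03, -5.3167e+01, -3.5291e+01,  7.1000e-02,  2.1000e-02,
        0.0000e+00]), 'eef_pos': array([0.213, 0.507, 0.213]), 'ee_rot': array([0.   , 0.198, 0.98 , 0.   ]), 'force': array([-0.612,  0.223, -0.092]), 'torque': array([0.021, 0.016, 0.005]), 'grasp_force': np.float64(0.0), 'width': np.float64(0.094)}
```

```bash
python3 - <<'E'
import cv2
t=cv2.imread('pics/t0.png')
cv2.imwrite('pics/c1.png',cv2.resize(t[110:310,130:390],None,fx=3,fy=3,interpolation=cv2.INTER_CUBIC))
E
```

```text
(no output)
```

View pics/c1.png

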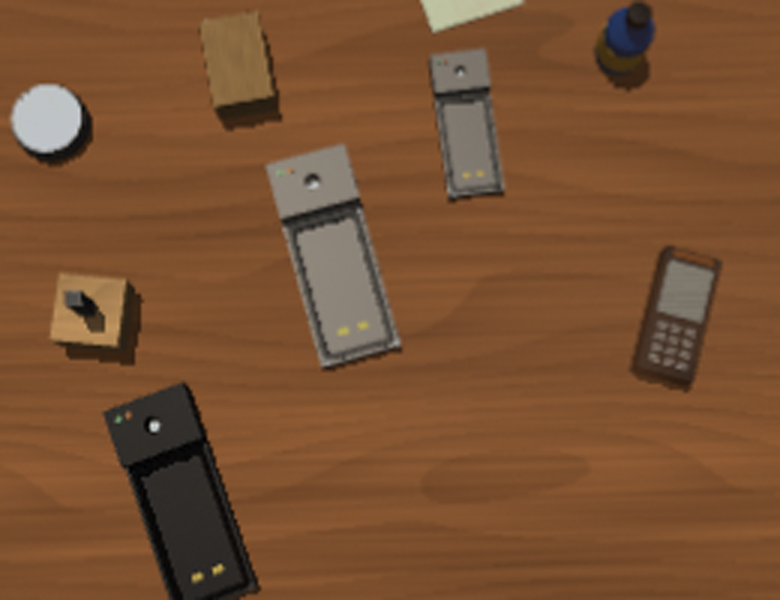

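View pics/s0.png

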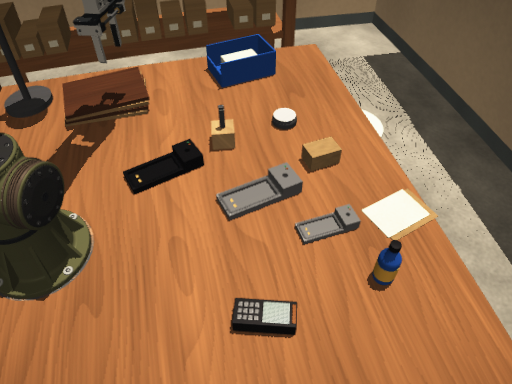

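The dock candidates in the top view are a black one at about (194,285), a large grey one at (244,205) and a small grey one at (286,160). The large grey one fits, because it is not black and is the larger of the two greys. The crop confirms this, with its hole at about (233,170). The terminal is at (356,216) with its window pointing to +x. The stand and pin are at (161,214).

Next I'll refine the poses by fitting the known models to the silhouettes in both views.

```bash
cat > fit.py <<'E'
from h import *
from scipy.optimize import minimize
def box(x0,x1,y0,y1,z0,z1): return np.array([[x,y,z] for x in(x0,x1) for y in(y0,y1) for z in(z0,z1)])
M={"dock":[box(-.074,.074,-.04,.04,0,.022),box(.074,.13,-.04,.04,0,.04)],
"terminal":[box(-.062,.062,-.028,.028,0,.036)],"stand":[box(-.032,.032,-.032,.032,0,.055)]}
def render(f,l,p,z=0):
    c,s=np.cos(p[2]),np.sin(p[2]);m=np.zeros((384*4,512*4),np.uint8)
    for b in M[l]:
        w=np.c_[p[0]+c*b[:,0]-s*b[:,1],p[1]+s*b[:,0]+c*b[:,1],b[:,2]+z]
        h=cv2.convexHull(((proj(f,w)+.5)*4).astype(np.float32))
        cv2.fillConvexPoly(m,np.round(h*16).astype(np.int32),255,shift=4)
    return cv2.resize(m,(512,384),interpolation=cv2.INTER_AREA)/255.
def fit(cams,l,p0,z=0):
    data=[]
    for n in cams:
        f=grab_frame(n);c=[d["pixels"] for d in silhouettes(n,l)]
        if not c: print("none",n,l);continue
        r=render(f,l,p0,z);k=max(c,key=lambda m:np.minimum(m,r).sum()/np.maximum(m,r).sum())
        data.append((f,k.astype(float)))
    def solve(D):
        g=lambda q:sum(np.abs(render(f,l,q*[.01,.01,.1],z)-k).sum() for f,k in D)
        q0=np.array(p0)/[.01,.01,.1]
        r=minimize(g,q0,method="Nelder-Mead",options=dict(initial_simplex=np.vstack([q0,q0+np.eye(3)*.6]),xatol=.01,fatol=.5))
        return r.x*[.01,.01,.1],r.fun/sum(k.sum() for _,k in D)
    for i in range(len(data)): print(l,cams[i],*[np.round(v,4) for v in solve(data[i:i+1])])
    a=solve(data);print(l,"both",np.round(a[0],4),round(a[1],3));return a[0],data
E
python3 - <<'E'
from fit import *
C=["top","side"]
P={"dock":(.5175,.048,.27),"terminal":(.476,-.284,-.23),"stand":(.494,.289,-.05)}
for l in P:
    a,d=fit(C,l,P[l])
    for n in C:
        b=boxes_of(n,l);print([np.round(x["position"],3).tolist() for x in b[:3]])
for n in C:
    print([np.round(x["position"],3).tolist()+[round(x["conf"],2)] for x in boxes_of(n,"pin")])
E
```

```text
dock top [0.5166 0.0506 0.2532] 0.0372
dock side [0.2882 0.1904 0.3552] 0.0673
dock both [0.5164 0.0508 0.252 ] 1.176
[[0.677, -0.082, 0.013], [0.546, 0.056, 0.017], [0.315, 0.204, 0.016]]
[[0.55, 0.047, 0.018], [0.32, 0.195, 0.014], [0.68, -0.084, 0.016]]
terminal top [ 0.4772 -0.277  -0.3043] 0.0454
terminal side [ 0.4763 -0.281  -0.2901] 0.0501
terminal both [ 0.4765 -0.2799 -0.2793] 0.071
[[0.474, -0.279, 0.032]]
[[0.472, -0.29, 0.037]]
stand top [ 0.4925  0.288  -0.1283] 0.2111
stand side [ 0.4899  0.2865 -0.1159] 0.1896
stand both [ 0.4915  0.2874 -0.1444] 0.211
[[0.488, 0.277, 0.055]]
[[0.486, 0.258, 0.051]]
[[0.49, 0.284, 0.12, 0.43]]
[]
```

```bash
python3 -m jog '[[1,0.0132,-0.0393,0,0.01],[1,0.0132,-0.0393,0,0.01],[1,0.0132,-0.0393,0,0.01],[1,0.0132,-0.0393,0,0.01],[1,0.0132,-0.0393,0,0.01],[1,0.0132,-0.0393,0,0.01],[1,0.0132,-0.0393,0,0.01],[1,0.0132,-0.0393,0,0.01],[1,0.0132,-0.0393,0,0.01],[1,0.0132,-0.0393,0,0.01],[1,0.0132,-0.0393,0,0.01]]' 20; python3 -m jog '[[1,0.0132,-0.0393,0,0],[1,0.0132,-0.0393,0,0],[1,0.0132,-0.0393,0,0],[1,0.0132,-0.0393,0,0],[1,0.0132,-0.0393,0,0],[1,0.0132,-0.0393,-0.01,0],[1,0.0132,-0.0393,-0.02,0],[1,0.0132,-0.0393,-0.03,0],[1,0.0132,-0.0393,-0.03,0],[1,0,0,0,0],[1,0,0,0,0]]'
python3 - <<'E'
from fit import *
o=get_obs();q=o["ee_rot"];print(o["q"].round(3),o["eef_pos"].round(4),2*np.arctan2(q[2],q[1])-np.pi/2)
for n in("top","side"):
  f=grab_frame(n); 
  for l in("dock","dock_hole"): print(n,l,[np.round(x["position"],4).tolist() for x in pinpoint(n,l)])
fit(["side","top"],"dock",(.5165,.05,.253))
fit(["side","top"],"terminal",(.4767,-.279,-.29))
E
```

```text
t: 3.1
eef_pos: [0.3585, 0.0731, 0.2138]
ee_rot: [0.0, 0.143, 0.99, 0.0]
force: [1.4, 0.6, -0.4]
width: 0.0941
grasp_force: 0.0
t: 4.2
eef_pos: [0.4761, -0.2773, 0.124]
ee_rot: [-0.001, 0.144, 0.99, 0.0]
force: [-0.5, 0.4, 0.9]
width: 0.0942
grasp_force: 0.0
[-0.594  0.392  1.616  0.     1.136 -1.876] [ 0.4761 -0.2773  0.124 ] 1.2819474277235998
top dock [[0.2877, 0.1961, 0.0001], [0.5174, 0.0485, 0.0025], [0.6567, -0.0865, 0.0008], [0.4748, -0.2824, -0.0039]]
top dock_hole [[0.6167, 0.0722, 0.041], [0.7317, -0.0756, 0.0235], [0.382, 0.23, 0.0411]]
side dock [[0.6571, -0.0865, 0.0011], [0.2859, 0.193, -0.0003]]
side dock_hole [[0.7255, -0.0764, 0.0282], [0.614, 0.0719, 0.0368]]
dock side [  1.0458   1.4263 -10.8028] 1.0
dock top [0.517  0.0498 0.2493] 0.0386
dock both [0.5173 0.0502 0.2357] 1.315
none top terminal
terminal side [ 0.4761 -0.2818 -0.2829] 0.2538
terminal both [ 0.4761 -0.2818 -0.2829] 0.254
```

```bash
python3 -m jog '[[1,0,-0.002,-0.04,0],[1,0,0,-0.035,0],[1,0,0,-0.02,0],[1,0,0,-0.006,0],[1,0,0,0,0],[1,0,0,0,0]]' 20;  python3 -m jog '[[0.2,0,0,0,0],[0.2,0,0,0,0],[0,0,0,0,0],[0,0,0,0,0],[-0.2,0,0,0,0],[-0.2,0,0,0,0],[-0.2,0,0,0,0],[-0.2,0,0,0,0]]' 20
python3 - <<'E'
from h import *
o=get_obs();q=o["ee_rot"];print(o["eef_pos"].round(4),2*np.arctan2(q[2],q[1])-np.pi/2)
for n in("top","side"):
  f=grab_frame(n); 
  for l in("terminal","terminal_window"): print(n,l,[np.round(x["position"],4).tolist() for x in pinpoint(n,l)])
E
```

```text
t: 5.5
eef_pos: [0.477, -0.2795, 0.025]
ee_rot: [0.001, 0.143, 0.99, -0.0]
force: [1.2, -0.2, 0.3]
width: 0.0941
grasp_force: 0.0
t: 6.3
eef_pos: [0.4765, -0.2792, 0.0239]
ee_rot: [0.0, 0.143, 0.99, -0.0]
force: [-0.6, 0.6, 1.8]
width: 0.0553
grasp_force: 19.9
[ 0.4765 -0.2792  0.0239] 1.2829702749257583
top terminal [[0.7356, 0.1453, -0.0016]]
top terminal_window []
side terminal [[0.536, -0.3003, 0.0176]]
side terminal_window []
```

```bash
python3 -m jog '[[-0.3,0,0,0,0],[-0.3,0,0,0.02,0],[-0.3,0,0,0.03,0],[-0.3,0,0,0.03,0],[-0.3,0.004,0.033,0.01,0.05],[-0.3,0.004,0.033,0,0.05],[-0.3,0.004,0.033,0,0.05],[-0.3,0.004,0.033,0,0.05],[-0.3,0.004,0.033,0,0.05],[-0.3,0.004,0.033,0,0.05],[-0.3,0.004,0.033,0,0.05]]' 30;  python3 -m jog '[[-0.3,0.004,0.033,0,0.05],[-0.3,0.004,0.033,0,0.05],[-0.3,0.004,0.033,-0.01,0.05],[-0.3,0,0,-0.02,0.039],[-0.3,0,0,0,0],[-0.3,0,0,0,0],[-0.3,0,0,0,0]]' 30
python3 - <<'E'
from h import *
o=get_obs();q=o["ee_rot"];print(o["q"].round(2),o["eef_pos"].round(4),2*np.arctan2(q[2],q[1])-np.pi/2-np.pi/2)
for n in("top","side"):
  f=grab_frame(n); save(f,n[0]+"1.png")
  for l in("terminal","terminal_window","dock","dock_hole"): print(n,l,[(np.round(x["position"],4).tolist(),round(x["conf"],2)) for x in pinpoint(n,l)])
im=[cv2.resize(cv2.imread('pics/%s1.png'%n)[120:260,170:370],(400*1,280)) for n in "ts"]
cv2.imwrite('pics/c2.png',cv2.resize(np.vstack(im),(600,600)) if 0 else np.hstack(im))
E
```

```text
t: 7.7
eef_pos: [0.5042, -0.0468, 0.1134]
ee_rot: [-0.0, -0.032, 0.999, 0.0]
force: [0.7, 0.3, -2.6]
width: 0.0556
grasp_force: 29.9
t: 8.4
eef_pos: [0.5168, 0.0503, 0.0846]
ee_rot: [0.0, -0.124, 0.992, -0.0]
force: [0.2, -0.7, -2.8]
width: 0.0557
grasp_force: 29.9
[ 0.03  0.38  1.74 -0.    1.02 -1.79] [0.5168 0.0503 0.0846] 0.2493992244624672
top terminal []
top terminal_window []
top dock [([0.2879, 0.1928, 0.0], 0.64), ([0.655, -0.086, -0.0005], 0.56)]
top dock_hole [([0.3846, 0.229, 0.044], 0.94), ([0.6149, 0.0719, 0.0394], 0.65)]
side terminal [([0.5148, 0.0491, 0.0582], 0.71)]
side terminal_window [([0.5775, 0.0636, 0.0767], 0.93)]
side dock [([0.5169, 0.0499, 0.0038], 0.83), ([0.6553, -0.0848, -0.0004], 0.6), ([0.2886, 0.1911, -0.0009], 0.55)]
side dock_hole [([0.384, 0.2284, 0.0424], 0.87), ([0.6106, 0.0762, 0.0395], 0.68), ([0.7369, 0.1391, -0.002], 0.63), ([0.7243, -0.0756, 0.0276], 0.6)]
```

View pics/c2.png

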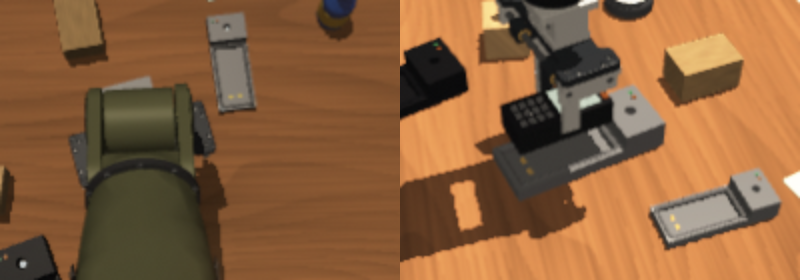

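```bash
python3 -m jog '[[-0.3,0,0,-0.02,0],[-0.3,0,0,-0.015,0],[-0.3,0,0,-0.003,0],[-0.3,0,0,-0.003,0],[-0.3,0,0,-0.003,0],[-0.3,0,0,0,0]]' 14; python3 - <<'E'
from fit import *
o=get_obs();print(o["eef_pos"].round(4),o["force"].round(1))
f=grab_frame("side")
for l in("terminal","terminal_window","dock","dock_hole"): print(l,[(np.round(x["position"],4).tolist(),round(x["conf"],2)) for x in pinpoint("side",l)])
save(f,"s2.png");i=cv2.imread('pics/s2.png')[150:225,205:315];cv2.imwrite('pics/c3.png',cv2.resize(i,None,fx=7,fy=7,interpolation=cv2.INTER_CUBIC))
E
```

```text
t: 9.5
eef_pos: [0.5175, 0.0502, 0.0412]
ee_rot: [0.001, -0.125, 0.992, -0.001]
force: [0.8, -7.1, 1.7]
width: 0.056
grasp_force: 14.0
[0.5175 0.0502 0.0412] [ 0.8 -7.1  1.7]
terminal [([0.5138, 0.0506, 0.0196], 0.85), ([0.7449, -0.2432, -0.0047], 0.5)]
terminal_window [([0.5761, 0.0645, 0.0347], 0.98)]
dock [([0.6559, -0.083, -0.0003], 0.96), ([0.2905, 0.1935, -0.0011], 0.88), ([0.5179, 0.0461, 0.0017], 0.78)]
dock_hole [([0.7254, -0.0759, 0.0283], 0.92), ([0.6122, 0.0734, 0.0377], 0.74), ([0.3801, 0.2252, 0.0449], 0.56)]
```

View pics/c3.png

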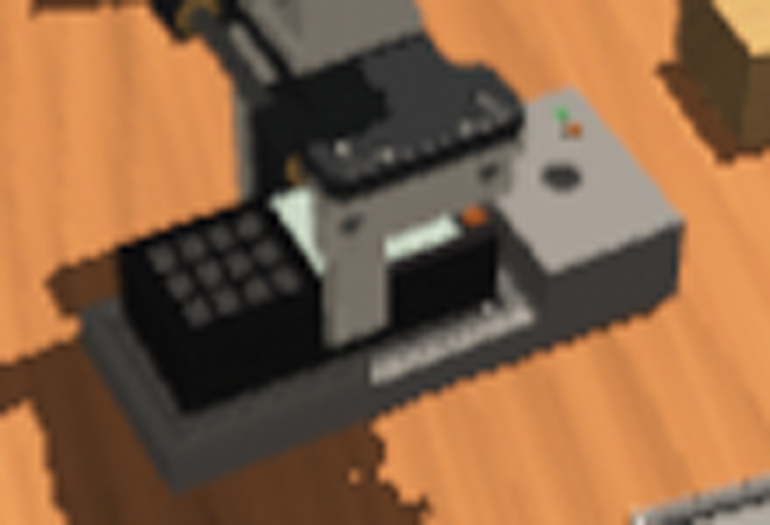

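The terminal is in the lip and the wall pushes it towards −y with 7 N, so I'll shift 2 mm to −y and continue down.

```bash
python3 -m jog '[[-0.3,0.0005,-0.002,0,0],[-0.3,0,0,0,0]]' 14; python3 -m jog '[[-0.3,0,0,-0.002,0],[-0.3,0,0,-0.002,0],[-0.3,0,0,-0.002,0],[-0.3,0,0,0,0]]' 14;python3 -m jog '[[-0.3,0,0,-0.002,0],[-0.3,0,0,0,0]]' 14
```

```text
t: 9.95
eef_pos: [0.5172, 0.0487, 0.0403]
ee_rot: [0.0, -0.125, 0.992, 0.0]
force: [0.5, 0.0, -3.0]
width: 0.0562
grasp_force: 13.9
t: 10.35
eef_pos: [0.5169, 0.049, 0.0336]
ee_rot: [-0.0, -0.125, 0.992, 0.0]
force: [-0.8, -0.1, -2.6]
width: 0.0564
grasp_force: 14.0
t: 10.55
eef_pos: [0.5173, 0.0492, 0.0323]
ee_rot: [0.0, -0.125, 0.992, 0.0]
force: [-1.3, 2.9, 4.7]
width: 0.0562
grasp_force: 14.0
```

```bash
python3 -m jog '[[0,0,0,0.001,0],[0.6,0,0,0,0],[0.8,0,0,0,0],[0.8,0,0,0.02,0],[0.8,0,0,0.05,0],[0.8,0,0,0.05,0],[0.8,0,0.04,0.02,0],[0.8,-0.01,0.04,0,0],[0.8,-0.01,0.04,0,0],[0.8,0,0.04,0,0],[0.8,0,0.04,0,0],[0.8,0,0.04,0,0]]' 14
python3 - <<'E'
from fit import *
o=get_obs();print(o["t"],o["q"].round(2),o["eef_pos"].round(4),o["force"].round(1))
for n in("top","side"):
  f=grab_frame(n);save(f,n[0]+"3.png")
  for l in("terminal","terminal_window","dock_hole","pin","stand"): print(n,l,[(np.round(x["position"],4).tolist(),round(x["conf"],2)) for x in pinpoint(n,l)][:3])
fit(["top","side"],"terminal",(.517,.049,.25),.01)
a=cv2.resize(cv2.imread('pics/t3.png')[150:240,205:285],None,fx=5,fy=5,interpolation=2);b=cv2.resize(cv2.imread('pics/s3.png')[150:240,205:285],None,fx=5,fy=5,interpolation=2)
cv2.imwrite('pics/c4.png',np.hstack([a,b])[:,:800])
E
```

```text
t: 11.75
eef_pos: [0.4967, 0.2905, 0.1729]
ee_rot: [0.0, -0.125, 0.992, -0.0]
force: [1.2, 0.4, 0.1]
width: 0.0845
grasp_force: 0.0
11.75 [ 0.47  0.39  1.5  -0.    1.25 -1.36] [0.4967 0.2905 0.1729] [1.2 0.4 0.1]
top terminal [([0.5159, 0.0421, 0.006], 0.89)]
top terminal_window [([0.5774, 0.062, 0.0303], 0.59)]
top dock_hole [([0.7319, -0.0751, 0.0258], 0.63), ([0.6166, 0.0728, 0.0414], 0.56)]
top pin []
top stand [([0.6174, 0.0747, 0.0391], 0.52), ([0.4934, 0.2858, 0.0015], 0.47)]
side terminal [([0.5124, 0.0482, 0.0102], 0.66), ([0.5172, 0.0463, 0.0009], 0.58)]
side terminal_window []
side dock_hole [([0.7256, -0.0791, 0.0269], 0.8), ([0.6096, 0.0741, 0.0398], 0.68), ([0.5124, 0.0464, 0.0083], 0.65)]
side pin []
side stand [([0.49, 0.2891, 0.0001], 0.79)]
terminal top [0.5164 0.0512 0.2526] 0.0405
terminal side [0.5149 0.0468 0.2579] 0.0565
terminal both [0.5156 0.0494 0.2546] 0.076
```

View pics/c4.png

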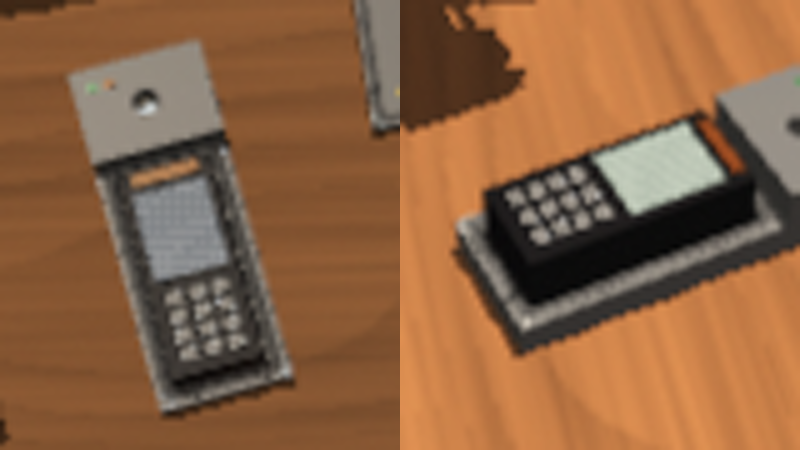

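Step 1 looks good: the terminal sits flat, with its window next to the housing in both views. Next I'll measure the pin and the hole.

```bash
python3 - <<'E'
from fit import *
import fit as F
F.M["pin"]=[box(-.007,.007,-.007,.007,.055,.125)]
F.M["stand"]=[box(-.032,.032,-.032,.032,0,.055)]
t=grab_frame("top");s=grab_frame("side")
I={"top":(t,cv2.imread("pics/t0.png")),"side":(s,cv2.imread("pics/s0.png"))}
D=[]
for n,(f,im) in I.items():
    u=proj(f,[.492,.288,.09])[0]; g=im.max(2).astype(float)
    roi=np.zeros((384,512),bool); r=render(f,"pin",(.4915,.2875,0))>0
    roi=cv2.dilate(r.astype(np.uint8),np.ones((7,7)))>0
    print(n,u.round(),np.unique(g[roi].astype(int)//15*15,return_counts=True))
    D.append((f,roi,(g<75)&roi))
g=lambda q:sum(np.abs(render(f,"pin",(q[0]/100,q[1]/100,q[2]/3))-k)[roi].sum() for f,roi,k in D)
for y in(-.9,-.3,.3,.9):
  q0=np.array([49.15,28.75,y]);r=minimize(g,q0,method="Nelder-Mead",options=dict(initial_simplex=np.vstack([q0,q0+np.eye(3)*.5])));print(r.x/[100,100,3],r.fun,sum(k.sum() for *_,k in D))
# hole
for n,im in(("top",t["pixels"]),("side",s["pixels"])):
    f=I[n][0];u=proj(f,[.615,.0745,.04])[0];x,y=np.round(u).astype(int)
    print(n,u.round(1));print(im[y-6:y+7,x-7:x+8].mean(2).astype(int))
a=[cv2.resize(I[n][1][int(v)-30:int(v)+30,int(w)-30:int(w)+30],None,fx=6,fy=6,interpolation=2) for n in I for w,v in [proj(I[n][0],[.492,.288,.07])[0]]]
cv2.imwrite('pics/c5.png',np.hstack(a))
E
```

```text
top [156. 211.] (array([ 15,  30,  45,  60,  75,  90, 105, 120, 135, 150, 165, 180]), array([27,  6,  5, 21, 32,  7,  8,  4,  8, 32, 73, 29]))
side [221. 115.] (array([ 30,  45,  60,  75,  90, 105, 120, 135, 150, 165, 180, 195, 210,
       225, 240]), array([ 67,  10,   6,  12,  22,  14,   4,  10,  17,  12,  46, 106,  11,
        51,  14]))
[ 0.49087336  0.28185967 -0.11224438] 89.33333333333333 142
[ 0.49096894  0.2822142  -0.11023335] 88.70980392156864 142
[ 0.49061856  0.28218524 -0.10909963] 89.03529411764706 142
[ 0.49073834  0.2817583  -0.11057006] 89.40392156862745 142
top [233.5 170.2]
[[140 140 140 140 140 139 139 140 139 138 138 138 138 138 138]
 [139 140 140 140 140 139 139 140 139 139 139 138 138 138 138]
 [135 127 136 140 140 139 140 139 139 139 139 139 139 139 139]
 [138 108 130 140 141 140 132 123 122 126 137 139 139 139 139]
 [141 141 141 140 141 133  97  55  37  73 120 138 140 139 139]
 [141 141 141 141 141 104  53  51  57  45  92 131 140 139 139]
 [142 141 142 142 141  96  59  86 129 129 108 131 140 139 139]
 [142 141 141 141 141 115 107 131 191 199 147 135 140 140 
[... 459 characters left out ...]
4 144]
 [144 144 144 143 143 144 144 143 144 144 144 144 144 144 144]
 [143 144 144 144 144 144 144 144 144 144 144 144 144 143 144]
 [144 144 144 144 144 144 139 138 137 139 143 144 144 144 144]
 [144 143 144 143 144 133 109 104 100 107 130 142 145 144 144]
 [144 144 144 144 144 107  62  52  51  56  92 136 144 144 144]
 [144 144 144 144 144  98  58  51  52  50  62 129 144 145 144]
 [144 144 144 143 144 125  95  69  62  69 100 137 145 145 144]
 [144 144 144 144 144 145 134 116 110 117 139 144 144 144 145]
 [144 144 144 144 144 144 145 144 144 144 144 144 144 144 144]
 [139 144 144 144 144 144 144 144 144 144 144 144 144 144 144]
 [121 141 144 144 144 144 145 144 145 143 144 144 144 144 144]]
```

View pics/c5.png

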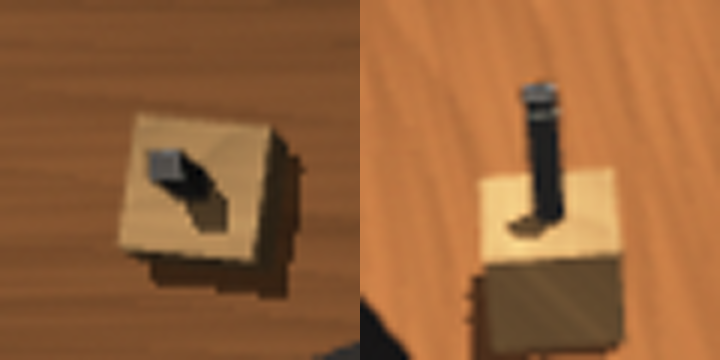

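```bash
python3 - <<'E'
from h import *
S={"top":dict(st=[(137,113),(272,128),(256,260),(120,248)],pt=[(166,166)],h=[(234.6,169.9)]),
"side":dict(st=[(118,178),(252,168),(262,250),(125,263)],pt=[(180,92)],h=[(284.7,174.9)])}
for n in S:
    f=grab_frame(n);w,v=proj(f,[.492,.288,.07])[0];o=np.array([int(w)-30,int(v)-30])
    c=lambda k:(np.array(S[n][k])+.5)/6-.5+o
    a=ray_z(f,c("st"),.055);e=a[1]-a[0]
    print(n,"stand",a.mean(0).round(4),[round(float(np.linalg.norm(a[i]-a[i-1])),4) for i in range(4)],np.arctan2(*(a[0]-a[3])[[1,0]]),np.arctan2(*(a[1]-a[2])[[1,0]]))
    print("pintop",ray_z(f,c("pt"),.125).round(4),"hole",ray_z(f,S[n]["h"],.04).round(4))
E
```

```text
top stand [0.4923 0.2862 0.055 ] [0.0646, 0.0643, 0.0632, 0.0639] -0.10586602627009986 -0.11087219749699319
pintop [[0.4915 0.286  0.125 ]] hole [[0.6158 0.0711 0.04  ]]
side stand [0.4924 0.2837 0.055 ] [0.0646, 0.0642, 0.0628, 0.0633] 1.4714764136284018 1.457146143538991
pintop [[0.4926 0.2827 0.125 ]] hole [[0.6155 0.0698 0.04  ]]
```

```bash
python3 - <<'E'
import cv2,numpy as np
t=cv2.imread('pics/t0.png')[153:193,214:254];s=cv2.imread('pics/s0.png')[160:200,264:304]
cv2.imwrite('pics/c6.png',np.hstack([cv2.resize(x,(400,400),interpolation=cv2.INTER_CUBIC) for x in(t,s)]))
E
```

```text
(no output)
```

View pics/c6.png

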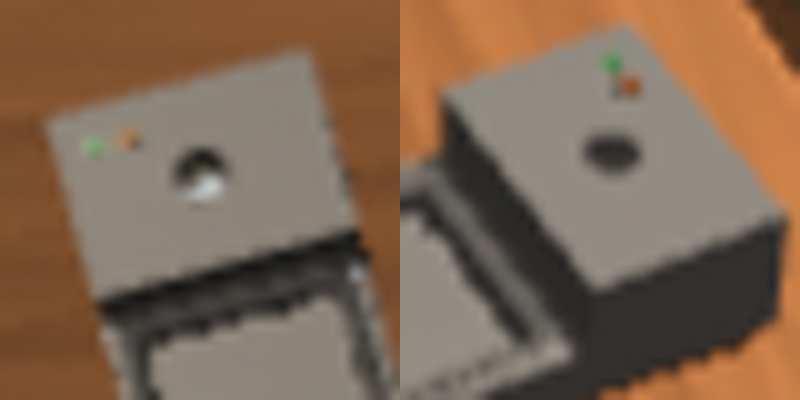

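```bash
python3 - <<'E'
from h import *
S={"top":((214,153),[(45,118),(310,48),(352,232),(97,300)],(202,174)),"side":((264,160),[(43,93),(225,22),(385,213),(197,292)],(212,153))}
for n in S:
    f=grab_frame(n);o,c,h=S[n];g=lambda p:(np.array(p)+.5)/10-.5+o
    a=ray_z(f,g(c),.04);print(n,a.mean(0).round(4),[round(float(np.linalg.norm(a[i]-a[i-1])),4) for i in range(4)],[np.arctan2(*(a[i]-a[i-1])[[1,0]]).round(3) for i in range(4)],ray_z(f,g([h]),.04).round(4))
E
```

```text
top [0.6156 0.0739 0.04  ] [0.0569, 0.0806, 0.057, 0.0771] [np.float64(0.257), np.float64(-1.328), np.float64(-2.947), np.float64(1.813)] [[0.6157 0.0736 0.04  ]]
side [0.6156 0.0701 0.04  ] [0.0794, 0.055, 0.0791, 0.0553] [np.float64(1.82), np.float64(0.275), np.float64(-1.318), np.float64(-2.862)] [[0.6157 0.0699 0.04  ]]
```

```bash
python3 -m jog '[[0.3,-0.0045,-0.0055,0,-0.12],[0.3,0,0,0,-0.12],[0.3,0,0,0,-0.117],[0.3,0,0,-0.02,0],[0.3,0,0,-0.03,0],[0.3,0,0,-0.03,0],[0.3,0,0,-0.014,0],[0.3,0,0,0,0],[0.3,0,0,0,0]]' 8; python3 -m jog '[[-0.3,0,0,0,0],[-0.5,0,0,0,0],[-0.7,0,0,0,0],[-0.8,0,0,0,0],[-0.9,0,0,0,0],[-0.9,0,0,0,0],[-0.9,0,0,0,0]]' 8
```

```text
t: 13.75
eef_pos: [0.4929, 0.2836, 0.0799]
ee_rot: [0.001, 0.053, 0.999, 0.0]
force: [0.6, 0.2, -0.1]
width: 0.061
grasp_force: 0.0
t: 14.45
eef_pos: [0.4925, 0.2835, 0.0788]
ee_rot: [0.0, 0.053, 0.999, 0.0]
force: [0.5, 1.6, 0.2]
width: 0.0139
grasp_force: 8.0
```

```bash
python3 -m jog '[[-1,0,0,0,0],[-1,0,0,0,0],[-1,0,0,0.01,0],[-1,0,0,0.02,0],[-1,0,0,0.03,0],[-1,0,0,0.02,0],[-1,0,0,0.01,0],[-1,0,0,0,0],[-1,0,0,0,0]]' 35
python3 - <<'E'
from h import *
o=get_obs();print(o["eef_pos"].round(4))
ims=[]
for n in("side","top"):
  f=grab_frame(n);print(n,[(np.round(x["position"],4).tolist(),round(x["conf"],2)) for x in pinpoint(n,"pin")][:3])
  save(f,n[0]+"7.png");w,v=proj(f,[.4925,.284,.12])[0].astype(int);print(w-25,v-25)
  ims.append(cv2.resize(f["pixels"][v-25:v+25,w-25:w+25,::-1],(400,400),interpolation=2))
cv2.imwrite('pics/c7.png',np.hstack(ims))
E
```

```text
t: 15.35
eef_pos: [0.4921, 0.2831, 0.1678]
ee_rot: [-0.001, 0.053, 0.999, -0.0]
force: [0.2, 0.6, -1.3]
width: 0.0141
grasp_force: 35.0
[0.4921 0.2831 0.1678]
side [([0.4908, 0.2882, 0.0946], 0.59)]
195 82
top []
130 184
```

View pics/c7.png

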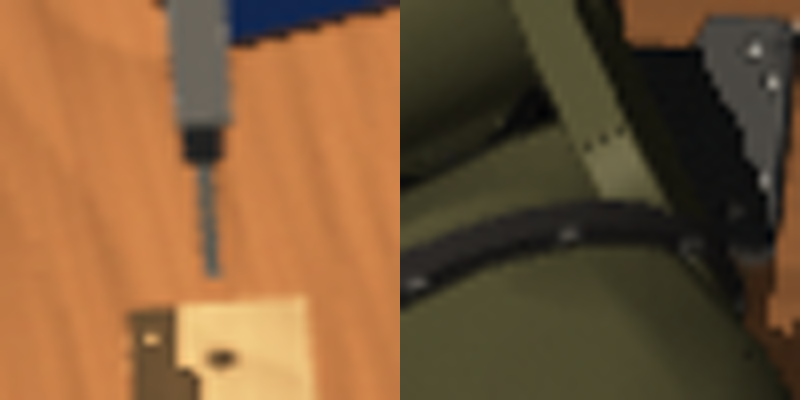

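```bash
python3 - <<'E'
from h import *
f=grab_frame("side");g=lambda p:(np.array(p)+.5)/8-.5+[195,82]
print(ray_z(f,g([(212,277)]),.094).round(4),ray_z(f,g([(205,162)]),.144).round(4),ray_z(f,g([(222,358)]),.055).round(4), (proj(f,[.4921,.2831,.094])+.5-[195,82])*8)
E
```

```text
[[0.4911 0.2785 0.094 ]] [[0.4914 0.2746 0.144 ]] [[0.4929 0.2833 0.055 ]] [[213.10171352 269.32957053]]
```

```bash
python3 -m jog '[[-1,0.0207,-0.035,0,0],[-1,0.0207,-0.035,0,0],[-1,0.0207,-0.035,0,0],[-1,0.0207,-0.035,0,0],[-1,0.0207,-0.035,0,0],[-1,0.0207,-0.0345,-0.01,0],[-1,0,0,-0.02,0],[-1,0,0,-0.012,0],[-1,0,0,0,0],[-1,0,0,0,0],[-1,0,0,0,0]]' 35
python3 - <<'E'
from h import *
o=get_obs();print(o["eef_pos"].round(4),o["force"].round(1))
f=grab_frame("side");print([(np.round(x["position"],4).tolist(),round(x["conf"],2)) for x in pinpoint("side","pin")][:3])
save(f,"s8.png");print((proj(f,[[.6157,.0735,.052],[.6157,.0735,.04],[.6157,.0699,.04]])-[264,150]+.5)*10)
cv2.imwrite('pics/c8.png',cv2.resize(f["pixels"][150:200,264:314,::-1],(500,500),interpolation=2))
E
```

```text
t: 16.7
eef_pos: [0.6169, 0.0746, 0.1279]
ee_rot: [0.001, 0.052, 0.999, 0.0]
force: [-0.7, -0.7, -0.6]
width: 0.0136
grasp_force: 35.0
[0.6169 0.0746 0.1279] [-0.7 -0.7 -0.6]
[([0.62, 0.0763, 0.0555], 0.66)]
[[210.75898102 209.88880939]
 [208.72471774 243.76745554]
 [212.57600228 253.47441878]]
```

View pics/c8.png

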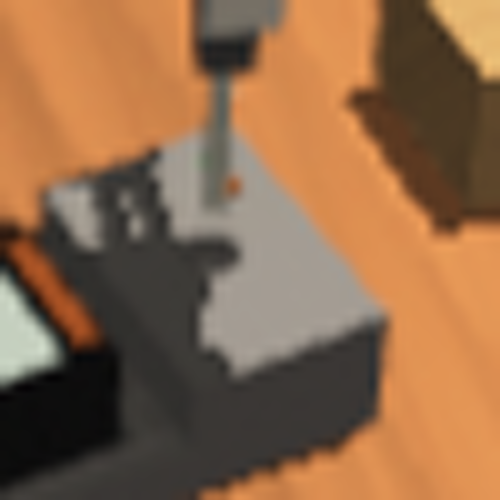

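The tip is directly above the hole in the side view: it projects to about (212,250) and the hole is at (212,253). I'll shift 1 mm to −y and go down.

```bash
python3 -m jog '[[-1,0,-0.001,-0.005,0],[-1,0,0,-0.005,0],[-1,0,0,-0.005,0],[-1,0,0,-0.005,0],[-1,0,0,-0.005,0],[-1,0,0,0,0],[-1,0,0,0,0]]' 35; python3 -m jog '[[-1,0,0,-0.003,0],[-1,0,0,-0.003,0],[-1,0,0,0,0],[-1,0,0,0,0]]' 35
```

```text
t: 17.5
eef_pos: [0.6167, 0.0728, 0.1018]
ee_rot: [-0.0, 0.053, 0.999, -0.0]
force: [-0.0, -0.5, -0.5]
width: 0.0138
grasp_force: 35.0
t: 17.9
eef_pos: [0.6167, 0.0729, 0.0959]
ee_rot: [-0.0, 0.053, 0.999, -0.0]
force: [-0.2, 1.0, -0.5]
width: 0.014
grasp_force: 35.0
```

```bash
python3 -m jog '[[-1,0,0,-0.002,0],[-1,0,0,-0.001,0],[-1,0,0,0,0],[-1,0,0,0,0]]' 35; python3 -m jog '[[-1,0,0,-0.002,0],[-1,0,0,-0.001,0],[-1,0,0,0,0],[-1,0,0,0,0]]' 35;python3 -m jog '[[-1,0,0,-0.001,0],[-1,0,0,0,0],[-1,0,0,0,0]]' 35
```

```text
t: 18.3
eef_pos: [0.6167, 0.0729, 0.093]
ee_rot: [0.0, 0.053, 0.999, 0.0]
force: [-0.5, -0.1, 2.1]
width: 0.014
grasp_force: 35.0
t: 18.7
eef_pos: [0.6167, 0.0728, 0.0899]
ee_rot: [0.0, 0.053, 0.999, 0.0]
force: [-0.1, -0.8, 3.9]
width: 0.014
grasp_force: 35.0
t: 19.0
eef_pos: [0.6168, 0.0729, 0.0895]
ee_rot: [0.0, 0.053, 0.999, 0.0]
force: [-2.3, -0.1, 8.9]
width: 0.014
grasp_force: 35.0
```

The force rose with the spring to about 4 N and then jumped to 9 N, so the button is on its hard stop. I'll do a quick check of the terminal and then hand in.

```bash
python3 -m jog '[[-1,0,0,0,0],[-1,0,0,0,0],[-1,0,0,0,0]]' 35; python3 - <<'E'
from fit import *
fit(["side"],"terminal",(.515,.047,.25),.01)
print(get_obs()["force"].round(1)); print(hand_in())
E
```

```text
t: 19.3
eef_pos: [0.6169, 0.0728, 0.0895]
ee_rot: [0.0, 0.053, 0.999, 0.0]
force: [-1.9, 0.1, 8.6]
width: 0.0138
grasp_force: 35.0
terminal side [0.5154 0.0475 0.2619] 0.0843
terminal both [0.5154 0.0475 0.2619] 0.084
[-1.7 -0.5  9.6]
the job is handed in; nothing more can be done
None
```

The job is handed in at about 19 s: the terminal sits flat in the large grey dock with its window towards the pin hole, and the gripped pin holds the button on its hard stop at about 9 N; the hand-in returned no verdict.

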